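# Serve a coaster from the caddy whose spring still lifts

## Robot

A 6-joint arm with a two-finger parallel gripper is mounted at the origin on a cart in front of the work surface, level with it; the furniture and walls round the work are solid. World frame = base frame: x ahead of the robot, y to its left, z up, the work surface at z = 0. Lengths are in m, angles in rad, forces in N, time in s.
With the tool pointing down it reaches from about 0.35 to 0.975 m from the base axis. Payload 4.9 kg.
Tool frame: the origin (TCP) lies on the centre line of the jaws, within the pads' length; the fingertips stand 11 mm ahead of it and the grasp point (between the pads) lies 8 mm behind it; z points along the fingers, y is the line along which they close (so a half turn about z gives the same grasp; the last joint's range is limited). The gripper opens to 85 mm and grips with 20 to 120 N. Pads are 22 mm wide; open, the fingers measure 114 mm over their backs; the gripper's body (76 mm by 85 mm) begins 54 mm behind the grasp point. The pads swing forward as they close: fully open they stand 13 mm farther back than shut.
Start: joints at [1.033, 0.053, 1.613, -0, 1.476, -0.119], TCP at [0.254, 0.571, 0.215] pointing down, gripper open.
Joint ranges: [-3.01, 3.01], [-1.01, 2.22], [0.06, 2.58], [-1.02, 4.17], [0.09, 2.62], [-3.14, 3.14]. Speed limits (rad/s): [2.57, 2.57, 3.14, 3.14, 3.14, 3.14].

## Interface

Orientations are given as a 3x3 rotation matrix whose columns are the frame's x, y, z axes.
In Python, from bench import manip gives the robot as it stands. The module is installed in compiled form; this text tells all that it offers.
- The arm moves only by the tool apply_moves, never from a script. Its argument "series" is a list of rows, each a list of 4 numbers: the shift along the world's x, y, z in m, then the turn about the world's z in degrees. A call has 1 to 8 rows; each row shifts and turns the commanded pose from where the row before left it; what a row does not reach is not made up. A row lasts 1/8 s, in which the tool goes at most 62.5 mm and 10.7 degrees, less where a joint would pass 70% of its speed; a pose out of reach is approached as far as the arm can. A call with a gripper value outside its range is refused whole. "grip" is the finger opening in m, from 0 to 0.0854, set as the call begins (left out, the last holds). The fingers move at their own pace and stop on an object; "force" is the grip in N (left out, the last holds). Time passes only in rows, so rows that do not move let the fingers close. It gives the time, the measured TCP pose, the force, the opening and the grip force at its end, in the units of the state.
- manip.get_obs(): the state, without advancing time (a new reading comes with each control period).
- manip.camera(name): name is "scene" or "top" or "wrist"; returns a dict with "img" (400x640x3 uint8, red, green, blue), "mtx" (3x3 intrinsics, pixels), "rvec" (rotation vector, rad) and "tvec" (3), from world to camera coordinates, as OpenCV has them; the wrist camera has in their place "mount" (4x4, takes a point from camera to tool coordinates, whose origin is the TCP and whose axes are the flange's). Camera axes: x right, y down, z forward; pixel columns grow to the right and rows downward; lengths in m; the calibration is good to about 2 mm. A picture is of the moment at which its call begins: read the wrist's pose just before it. There is no depth.
- manip.job_done(): hands the job in; it is judged then, once.
The state is a dict: "time_s": time; "joint_positions": joint angles; "qd": joint speeds; "joint_efforts": joint torques, N m; "ee_pos": TCP position; "orientation": TCP orientation; "contact_force": force on the tool from outside, world axes, zero at the start; "wrist_torque": the same for the moment, N m; "grip_width": opening from 0.0 (shut) to 1.0 (fully open); "grip_force": force on a finger pad.
Only numpy, scipy, OpenCV 4.12 (cv2) and the standard library are available. Lean on these libraries where they do the work, as an engineer would, in place of code of your own. Each camera call takes 0.05 s, during which the arm holds its last target. There are 200 camera calls.

## Task

Two sprung coaster caddies stand side by side and look the same, but one has a worn lift that gives way at a light touch and no longer raises its stack. Find out by feel which one has the strong spring, and gently slide its top coaster out from under the lips until it lies fully out, flat on that caddy's serving ledge, so that the next coaster springs up into its place under the lips. In the worn caddy leave both coasters in their places, and do not disturb the glass or the mug.

Things in the scene. Friction and masses are not known exactly. Their poses are not given: they have to be found in the camera images.
- caddy_1: Left of two like caddies: white box, dark trim, fixed, 190 long (x) x 95 wide (y) x 54 mm high. Origin: on the worktop under the stack's centre; x to its back, away from the robot, z up. Its two side walls are 83 mm apart inside; each carries a lip over its whole length, 8 mm inward, underside z = 50, top 54 mm; 67 mm stays open between the lips. A sprung lift presses the stack up against them.
- caddy_2: Right-hand caddy, same shape, look and frame. One of the two (either one; only pressing its top coaster tells) has a strong lift: gives hardly at all below 6 to 8 N, then 3.3 mm per N, and raises the next coaster when the top one is out. The worn one sinks from 1 to 2 N on, 10 mm per N, by up to 16 mm, and never raises its next coaster. Sliding the strong one's top out takes about 5 to 15 N.
- top_1: Top coaster in caddy_1: cork-brown disc, 80 mm across, 10 mm thick, 30 to 45 g, loose. Origin: centre of its underside; z is its axis. It starts centred under the lips, upper face about 50 mm above the worktop. It can be pushed out toward -x of the caddy by its rear edge, tips 4 to 7 mm below its upper face: shallower, the second may rise and be dragged along; 9 mm or deeper catches the second.
- top_2: Top coaster in caddy_2, like top_1 in every way.
- next_1: Second coaster in caddy_1, under the top one: pale wooden disc, 80 mm across, 10 mm thick, 30 to 45 g, loose. Origin: centre of its underside, about 30 mm up at the start, about 40 mm up once raised against the lips. The ledge's edge in front holds it back as long as it is low.
- next_2: Second coaster in caddy_2, like next_1.
- back_1 (a point): Free space behind the top coaster of caddy_1, on the middle line at caddy x = 60, z = 45 mm (the coaster's rear edge is at x = 40). Axes as the caddy's. The caddy is open to above here: a back wall only 28 mm high (x = 48 to 53), and two posts 54 mm high at x = 34, y = +-30 mm, 52 mm clear between them, through which a shut gripper's tips can follow the coaster.
- back_2 (a point): The same point of caddy_2.
- ledge_1 (a point): Top of caddy_1's serving ledge at caddy x = -87, y = 0, z = 38.5 mm. Axes as the caddy's. The ledge is level, from x = -42 to -132 mm, under the same lips, and ends in a rim 6 mm high. A coaster is fully out when its centre is 81 to 92 mm ahead of the stack's centre (at 92 it meets the rim); then it uncovers the stack.
- ledge_2 (a point): The same point of caddy_2.
- glass: Small clear glass, 49 mm across, 62 mm high, between the robot and the caddies; a bystander. Origin: centre of its underside.
- mug: Small green and white mug, 64 x 89 mm with its handle, 48 mm high, on the right; a bystander. Origin: in its underside.
There are look-alikes about, which are no part of the job. What is shaped like the top_1 but green or yellow is not meant.

How it is judged:
By the outcome, as a careful person would: the job done as asked, in the order asked, and still so for the second after the job is handed in, with the robot touching nothing.
It also fails if it takes over 51 s, if anything falls off the work surface, if the arm or the gripper's body presses on something with over 40 N, if the wrist force passes 120 N, or if a joint passes its speed limit or range.

## Working session

There is one attempt and no reset: what is moved stays moved. The work goes in short steps, Python scripts to look and compute and a tool call to move; the robot and the scene stay as the last step left them, time stands still between calls to the robot, and variables do not carry over. Pictures are saved under pics/ and viewed, at most 10 in all, crops included, and the job is handed in when it is done.

Besides the shell and the picture viewer there is one more tool, called as name(argument=value, ...), one argument or row to a line, values as JSON. apply_moves: Moves the arm, as the interface text tells. Its arguments: {"type":"object","properties":{"series":{"type":"array","items":{"type":"array","items":{"type":"number"}}},"grip":{"type":"number"},"force":{"type":"number"}},"required":["series"]}

```bash
mkdir -p pics; python3 - <<'E'
from bench import manip
import cv2,pickle
d={}
for n in("scene","top"):
    c=manip.camera(n); d[n]=c; cv2.imwrite(f"pics/{n}0.png",c["img"][:,:,::-1])
pickle.dump(d,open("cams.pkl","wb"))
o=manip.get_obs(); print(o["time_s"],o["ee_pos"],o["orientation"],o["contact_force"],o["grip_width"])
E
```

```text
0.1 [0.25387541 0.57047129 0.21337623] [[-9.13567299e-01  4.06686425e-01 -9.70634818e-04]
 [ 4.06687513e-01  9.13565948e-01 -1.58912849e-03]
 [ 2.40461933e-04 -1.84652088e-03 -9.99998266e-01]] [ 0.03891162 -0.96295678 -0.25317079] 0.9974192896534689
```

View pics/top0.png

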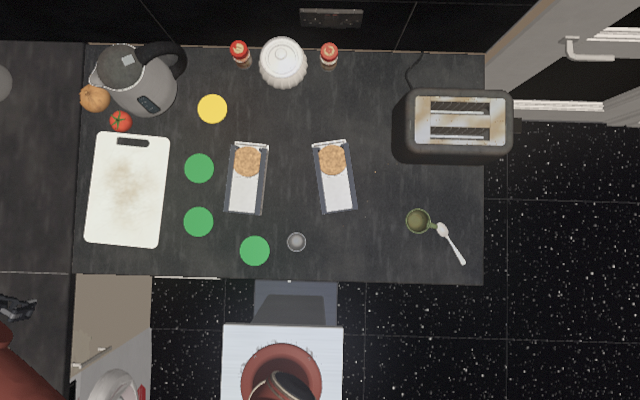

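View pics/scene0.png

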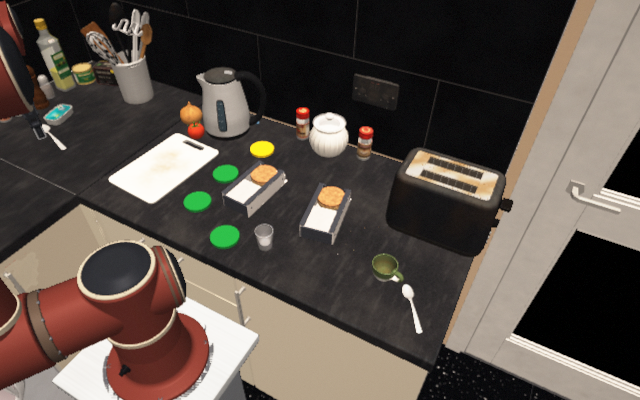

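Top view: the cork discs are at about (247,161) in caddy_1 and (331,159) in caddy_2. Green discs (199,168), (198,221), (254,250) and the yellow one (212,108) are look-alikes. Glass at (296,242), mug at (418,221).

```bash
cat > h.py <<'E'
import cv2,numpy as np
def ray(c,uv,z):
    R=cv2.Rodrigues(np.array(c["rvec"],float))[0]; t=np.array(c["tvec"],float).ravel()
    n=cv2.undistortPoints(np.array(uv,float).reshape(-1,1,2),np.array(c["mtx"],float),None).reshape(-1,2)
    d=np.c_[n,np.ones(len(n))]@R; o=-R.T@t
    return o+d*((z-o[2])/d[:,2])[:,None]
def big(m):
    k,l,s,ce=cv2.connectedComponentsWithStats(m.astype(np.uint8)); i=1+np.argmax(s[1:,4]); return l==i
E
python3 - <<'E'
import pickle,cv2,numpy as np
from h import *
d=pickle.load(open("cams.pkl","rb"))
c=d["top"];im=c["img"]
hsv=cv2.cvtColor(im,cv2.COLOR_RGB2HSV)
for name,(u0,v0,u1,v1) in dict(c1=(215,130,280,220),c2=(300,130,365,220)).items():
    roi=np.zeros(im.shape[:2],bool); roi[v0:v1,u0:u1]=1
    br=big(roi&(hsv[...,0]<22)&(hsv[...,1]>80)&(hsv[...,2]>90))
    wh=big(roi&(hsv[...,1]<40)&(hsv[...,2]>150))
    for nm,m,z in(("brown",br,.05),("white",wh,.0385)):
        v,u=np.nonzero(m); P=ray(c,np.c_[u,v],z)[:,:2]
        (cx,cy),(w,h),a=cv2.minAreaRect((P*1000).astype(np.float32))
        print(name,nm,m.sum(),P.mean(0).round(4),"rect",round(cx,1),round(cy,1),round(w,1),round(h,1),round(a,1))
print(ray(c,[(296,242),(418,221)],.06).round(3))
t=cv2.resize(im[130:225,215:365],None,fx=5,fy=5,interpolation=cv2.INTER_CUBIC)
cv2.imwrite("pics/crop.png",t[:,:,::-1])
E
```

```text
c1 brown 653 [0.5781 0.1043] rect 578.0 104.6 67.4 74.7 85.7
c1 white 986 [0.4953 0.113 ] rect 500.5 112.4 68.5 109.2 85.7
c2 brown 659 [ 0.588  -0.1171] rect 588.1 -117.4 75.9 67.7 1.6
c2 white 988 [ 0.5067 -0.1316] rect 511.5 -130.7 108.9 68.4 9.9
[[ 0.372 -0.031  0.06 ]
 [ 0.435 -0.341  0.06 ]]
```

View pics/crop.png

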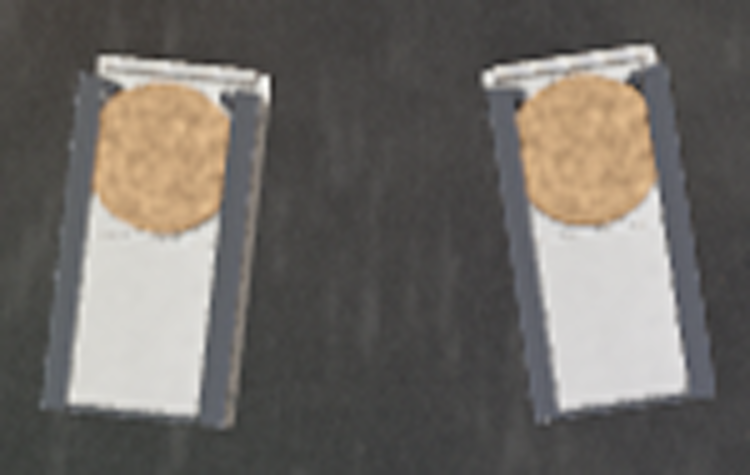

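The crop shows both caddies, with the brown discs between the dark lips and the back walls at the top. I'll refine the axes from the inner lip edges (z = 54 mm, 67 mm gap).

```bash
python3 - <<'E'
import pickle,cv2,numpy as np
from h import *
d=pickle.load(open("cams.pkl","rb"))
c=d["top"];im=c["img"]
hsv=cv2.cvtColor(im,cv2.COLOR_RGB2HSV).astype(int)
for name,(u0,v0,u1,v1),cen in (("c1",(215,130,280,220),(247,161)),("c2",(300,130,365,220),(331,159))):
    roi=np.zeros(im.shape[:2],bool); roi[v0:v1,u0:u1]=1
    br=big(roi&(hsv[...,0]<22)&(hsv[...,1]>80)&(hsv[...,2]>90))
    L=[];Rr=[]
    val=im.astype(float).max(2)
    for v in range(155,207):
        # subpixel crossing of level 150 outward from the middle
        row=val[v]; um=int(round(cen[0]+(v-cen[1])*(-0.12 if name=="c1" else .19)))
        for s,out in((-1,L),(1,Rr)):
            u=um
            while row[u+s]>145: u+=s
            out.append((u+s*(row[u]-145)/(row[u]-row[u+s]),v))
    ls=[]
    for e in(L,Rr):
        P=ray(c,e,.054)[:,:2]
        vx,vy,x,y=cv2.fitLine((P*1000).astype(np.float32),cv2.DIST_HUBER,0,.01,.01).ravel()
        if vx<0: vx,vy=-vx,-vy
        ls.append((np.degrees(np.arctan2(vy,vx)),y-vy/vx*x,vy/vx))
    v,u=np.nonzero(br); p=ray(c,np.c_[u,v],.05)[:,:2].mean(0)*1000
    ys=[b+k*p[0] for a,b,k in ls]; a=np.mean([l[0] for l in ls]); 
    print(name,"angles",[round(l[0],2) for l in ls],"gap",(ys[0]-ys[1])*np.cos(np.radians(a)),"centre",p,"mid y",np.mean(ys))
    A=np.radians(a); X=np.array([np.cos(A),np.sin(A)])
    q=(ray(c,np.c_[u,v],.05)[:,:2]*1000-[p[0],np.mean(ys)])@X; print("extent",np.percentile(q,[0,.5,99.5,100]).round(1))
# scene view check of brown
c=d["scene"];hs=cv2.cvtColor(c["img"],cv2.COLOR_RGB2HSV)
for (u,v) in((264,174),(331,197)):
    r=np.zeros(hs.shape[:2],bool); r[v-18:v+18,u-20:u+20]=1
    m=big(r&(hs[...,0]<22)&(hs[...,1]>80)&(hs[...,2]>90)); vv,uu=np.nonzero(m)
    print(ray(c,np.c_[uu,vv],.05).mean(0).round(4))
E
```

```text
c1 angles [np.float32(-4.48), np.float32(-4.06)] gap 67.63462899180972 centre [578.07269527 104.26578013] mid y 104.10500024686829
extent [-37.5 -36.6  36.4  37.2]
c2 angles [np.float32(9.57), np.float32(9.92)] gap 67.91128160410554 centre [ 587.95729718 -117.11977933] mid y -116.91748043617602
extent [-38.6 -37.4  37.2  38.4]
[0.576  0.1056 0.05  ]
[ 0.5841 -0.1177  0.05  ]
```

Both gaps measure about 67.7 mm against the stated 67, and the centres agree with the lip midlines. So caddy_1 is at (0.578, 0.104) with yaw −4.3°, and caddy_2 at (0.588, −0.117) with yaw +9.75°. I'll shut the gripper and go above caddy_1.

apply_moves(
  series=[
    [0.03, -0.045, 0, 8],
    [0.036, -0.05, 0, 8],
    [0.036, -0.05, 0, 3.7],
    [0.036, -0.05, 0, 0],
    [0.036, -0.05, 0, 0],
    [0.036, -0.05, 0, 0],
    [0.036, -0.05, 0, 0],
    [0.036, -0.05, 0, 0],
  ],
  grip=0,
  force=30,
)

```text
time_s: 1.1
ee_pos: [0.5368, 0.1741, 0.2141]
orientation: [[-0.997, 0.075, -0.0], [0.075, 0.997, 0.0], [0.0, 0.0, -1.0]]
contact_force: [1.7, 1.2, -0.1]
grip_width: 0.003
grip_force: 0.0
```

apply_moves(
  series=[
    [0.036, -0.05, -0.02, 0],
    [0.006, -0.021, -0.04, 0],
    [0, 0, -0.04, 0],
    [0, 0, 0, 0],
    [0, 0, 0, 0],
  ],
)

```text
time_s: 1.72
ee_pos: [0.5775, 0.107, 0.1166]
orientation: [[-0.997, 0.074, 0.002], [0.074, 0.997, 0.0], [-0.002, 0.0, -1.0]]
contact_force: [1.0, 0.0, 0.8]
grip_width: 0.0
grip_force: 0.0
```

apply_moves(
  series=[
    [0, -0.003, -0.025, 0],
    [0, 0, -0.02, 0],
    [0, 0, -0.006, 0],
    [0, 0, 0, 0],
    [0, 0, 0, 0],
  ],
)

```text
time_s: 2.35
ee_pos: [0.5776, 0.1039, 0.0653]
orientation: [[-0.997, 0.075, 0.002], [0.075, 0.997, 0.0], [-0.002, 0.0, -1.0]]
contact_force: [0.1, -0.1, 0.2]
grip_width: -0.002
grip_force: 0.0
```

apply_moves(
  series=[
    [0, 0, -0.002, 0],
    [0, 0, -0.001, 0],
    [0, 0, 0, 0],
  ],
)

```text
time_s: 2.72
ee_pos: [0.5768, 0.1037, 0.0612]
orientation: [[-0.997, 0.075, -0.0], [0.075, 0.997, -0.0], [0.0, -0.0, -1.0]]
contact_force: [-0.6, -0.2, 0.1]
grip_width: -0.002
grip_force: 0.0
```

apply_moves(
  series=[
    [0, 0, -0.001, 0],
    [0, 0, -0.001, 0],
    [0, 0, 0, 0],
  ],
)

```text
time_s: 3.1
ee_pos: [0.5768, 0.1037, 0.0591]
orientation: [[-0.997, 0.075, -0.0], [0.075, 0.997, -0.0], [0.0, -0.0, -1.0]]
contact_force: [-0.9, 0.6, -0.0]
grip_width: -0.001
grip_force: 0.0
```

apply_moves(
  series=[
    [0, 0, -0.001, 0],
    [0, 0, 0, 0],
    [0, 0, 0, 0],
  ],
)

```text
time_s: 3.48
ee_pos: [0.5769, 0.1038, 0.0582]
orientation: [[-0.997, 0.075, -0.0], [0.075, 0.997, -0.0], [0.0, -0.0, -1.0]]
contact_force: [0.1, 0.9, -0.5]
grip_width: -0.003
grip_force: 0.0
```

apply_moves(
  series=[
    [0, 0, -0.001, 0],
    [0, 0, 0, 0],
    [0, 0, 0, 0],
  ],
)

```text
time_s: 3.85
ee_pos: [0.5769, 0.1037, 0.0572]
orientation: [[-0.997, 0.075, -0.0], [0.075, 0.997, -0.0], [0.0, -0.0, -1.0]]
contact_force: [-0.2, -0.3, 0.1]
grip_width: 0.001
grip_force: 0.0
```

apply_moves(
  series=[
    [0, 0, -0.001, 0],
    [0, 0, 0, 0],
    [0, 0, 0, 0],
  ],
)

```text
time_s: 4.22
ee_pos: [0.5769, 0.1037, 0.0562]
orientation: [[-0.997, 0.075, -0.0], [0.075, 0.997, -0.0], [0.0, -0.0, -1.0]]
contact_force: [0.0, 0.3, 0.6]
grip_width: -0.002
grip_force: 0.0
```

apply_moves(
  series=[
    [0, 0, -0.001, 0],
    [0, 0, -0.001, 0],
    [0, 0, 0, 0],
  ],
)

```text
time_s: 4.6
ee_pos: [0.5768, 0.1037, 0.054]
orientation: [[-0.997, 0.075, -0.0], [0.075, 0.997, -0.0], [0.0, -0.0, -1.0]]
contact_force: [-0.4, -0.6, 0.0]
grip_width: -0.001
grip_force: 0.0
```

apply_moves(
  series=[
    [0, 0, -0.001, 0],
    [0, 0, -0.001, 0],
    [0, 0, 0, 0],
  ],
)

```text
time_s: 4.97
ee_pos: [0.5768, 0.1037, 0.0521]
orientation: [[-0.997, 0.075, -0.0], [0.075, 0.997, -0.0], [0.0, -0.0, -1.0]]
contact_force: [0.5, -0.5, -0.1]
grip_width: -0.002
grip_force: 0.0
```

```bash
python3 - <<'E'
from bench import manip
import cv2
c=manip.camera("wrist");cv2.imwrite("pics/w1.png",c["img"][:,:,::-1])
o=manip.get_obs(); print(o["ee_pos"],o["contact_force"])
E
```

```text
[0.57686034 0.10372647 0.05212528] [-0.25348193  0.14332787 -0.41694085]
```

View pics/w1.png

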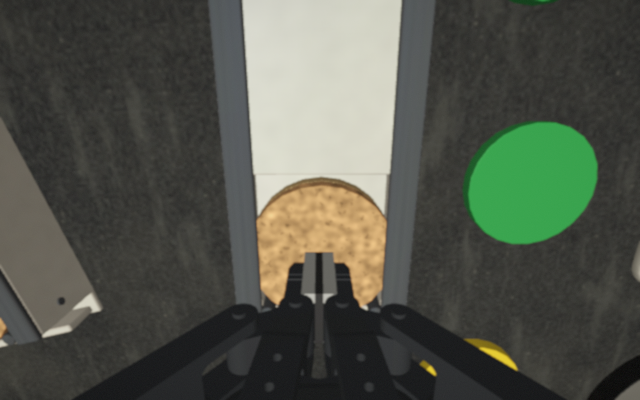

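The wrist view shows shut tips at about (318,255–290) over the cork disc, ledge edge at v≈174, and no force yet. I'll check the tip geometry by projecting it, and the disc's height by its apparent width.

```bash
python3 - <<'E'
from bench import manip
import cv2,numpy as np
c=manip.camera("wrist");o=manip.get_obs();M=np.array(c["mount"]);K=np.array(c["mtx"]);print(M.round(3),K.round(1).tolist(),o["time_s"])
T=np.eye(4);T[:3,:3]=o["orientation"];T[:3,3]=o["ee_pos"];W=np.linalg.inv(T@M)
def pr(p):
    q=W[:3,:3]@p+W[:3,3];q=K@q;return (q[:2]/q[2]).round(1)
for t in((0,0,.011),(.011,0,.011),(-.011,0,.011),(.011,.0145,.011),(0,0,-.008)):print("tool",t,pr((T@np.r_[t,1])[:3]))
a=np.radians(-4.3);X=np.array([np.cos(a),np.sin(a),0]);Y=np.array([-np.sin(a),np.cos(a),0])
C=np.array([.578,.104,0])
for z in(.05,.045,.04):print(z,"front",pr(C-.04*X+[0,0,z]))
print("ledge edge",pr(C-.042*X+[0,0,.0385]),"lips",pr(C+.0335*Y-.06*X+[0,0,.054]),pr(C-.0335*Y-.06*X+[0,0,.054]))
E
```

```text
[[ 0.    -0.949 -0.316  0.082]
 [ 1.     0.     0.     0.   ]
 [ 0.    -0.316  0.949 -0.159]
 [ 0.     0.     0.     1.   ]] [[331.7, 0.0, 318.6], [0.0, 331.7, 202.5], [0.0, 0.0, 1.0]] 5.075
tool (0, 0, 0.011) [318.  244.2]
tool (0.011, 0, 0.011) [318.  226.1]
tool (-0.011, 0, 0.011) [318.  261.5]
tool (0.011, 0.0145, 0.011) [344.1 226.1]
tool (0, 0, -0.008) [317.9 260.4]
0.05 front [318.7 181.5]
0.045 front [318.7 179. ]
0.04 front [318.7 176.7]
ledge edge [318.7 172.4] lips [389.6 142.7] [247.8 142.6]
```

apply_moves(
  series=[
    [0, 0, -0.001, 0],
    [0, 0, -0.001, 0],
    [0, 0, 0, 0],
  ],
)

```text
time_s: 5.45
ee_pos: [0.5768, 0.1037, 0.05]
orientation: [[-0.997, 0.075, -0.0], [0.075, 0.997, -0.0], [0.0, -0.0, -1.0]]
contact_force: [-0.1, -0.0, 0.8]
grip_width: 0.002
grip_force: 0.0
```

apply_moves(
  series=[
    [0, 0, -0.001, 0],
    [0, 0, -0.001, 0],
    [0, 0, 0, 0],
  ],
)

```text
time_s: 5.82
ee_pos: [0.5768, 0.1037, 0.048]
orientation: [[-0.997, 0.075, -0.0], [0.075, 0.997, -0.0], [0.0, -0.0, -1.0]]
contact_force: [-0.8, -0.2, -0.0]
grip_width: -0.001
grip_force: 0.0
```

```bash
python3 - <<'E'
from bench import manip
import cv2,numpy as np
c=manip.camera("wrist");o=manip.get_obs();print(o["ee_pos"],o["contact_force"])
s=manip.camera("scene")["img"][150:230,210:360]
t=cv2.resize(s,(750,400),interpolation=cv2.INTER_CUBIC)
w=cv2.resize(c["img"][160:310,220:420],None,fx=2,fy=2,interpolation=cv2.INTER_CUBIC)
b=np.zeros((600,800,3),np.uint8);b[:300,:400]=w;b[200:600,50:800]=np.where(True,t,t);b[:300,:400]=w
cv2.imwrite("pics/w2.png",b[:,:,::-1])
E
```

```text
[0.57684463 0.10374638 0.04813385] [-0.68057225  0.23955661 -0.11436382]
```

View pics/w2.png

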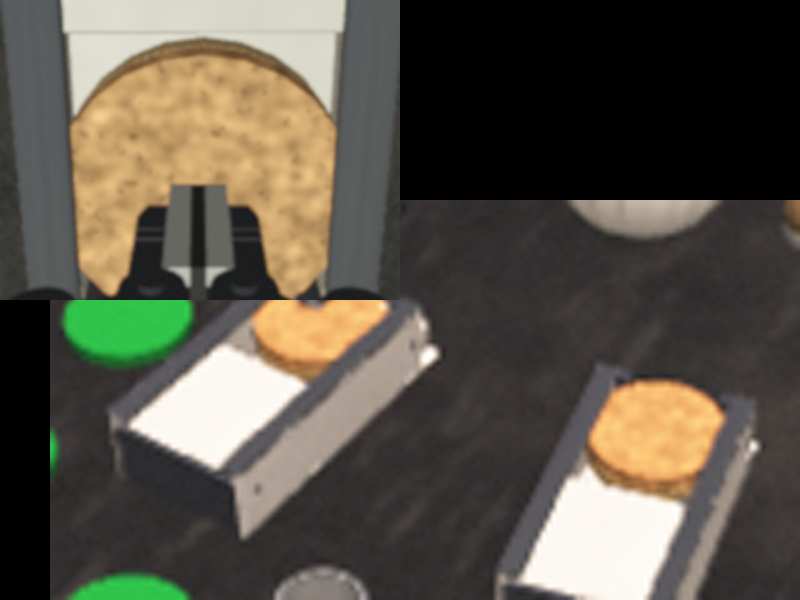

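```bash
python3 - <<'E'
from bench import manip
import cv2,numpy as np
s=manip.camera("scene")["img"][100:220,190:350]
cv2.imwrite("pics/s3.png",cv2.resize(s,(800,600),interpolation=cv2.INTER_CUBIC)[:,:,::-1])
E
```

```text
(no output)
```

View pics/s3.png

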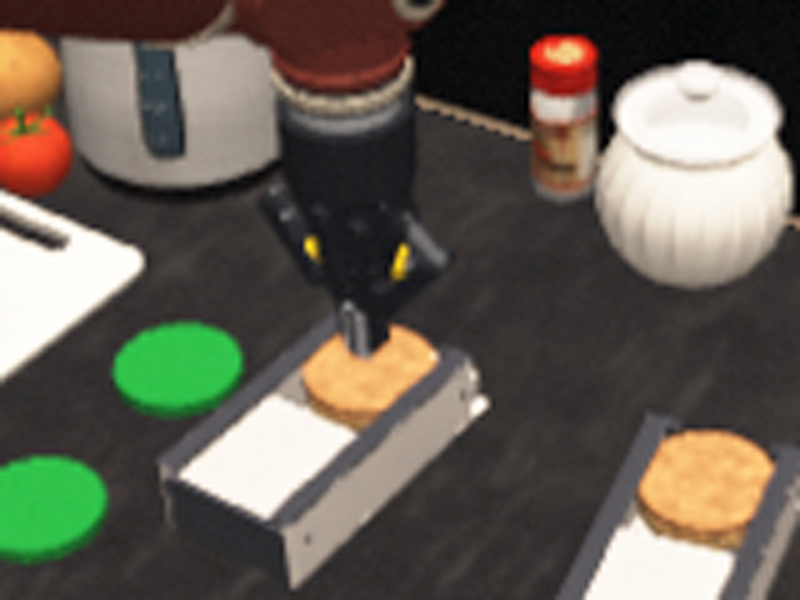

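The tips appear at crop (365,352), which is scene pixel (263,170.4), just above or touching caddy_1's cork disc. The disc shows no clear sinking.

```bash
python3 - <<'E'
import pickle,cv2,numpy as np
c=pickle.load(open("cams.pkl","rb"))["scene"]
for x in (.566,.577):
  for z in(.03,.037,.05,.06,.07): print(x,z,cv2.projectPoints(np.array([[x,.1037,z]]),c["rvec"],c["tvec"],c["mtx"],None)[0].ravel().round(1))
E
```

```text
0.566 0.03 [261.8 180.9]
0.566 0.037 [261.6 179.1]
0.566 0.05 [261.3 175.8]
0.566 0.06 [261.1 173.2]
0.566 0.07 [260.8 170.6]
0.577 0.03 [263.8 178.8]
0.577 0.037 [263.7 177. ]
0.577 0.05 [263.4 173.7]
0.577 0.06 [263.1 171.1]
0.577 0.07 [262.9 168.5]
```

Both views put the tips at z ≈ 0.06–0.07, higher than the nominal offset, so nothing has been touched yet. I'll keep going down in small steps.

apply_moves(
  series=[
    [0, 0, -0.001, 0],
    [0, 0, -0.001, 0],
    [0, 0, -0.001, 0],
    [0, 0, 0, 0],
  ],
)

```text
time_s: 6.48
ee_pos: [0.5768, 0.1037, 0.045]
orientation: [[-0.997, 0.075, -0.0], [0.075, 0.997, -0.0], [0.0, -0.0, -1.0]]
contact_force: [0.2, -0.2, 0.1]
grip_width: -0.001
grip_force: 0.0
```

apply_moves(
  series=[
    [0, 0, -0.001, 0],
    [0, 0, -0.001, 0],
    [0, 0, -0.001, 0],
    [0, 0, 0, 0],
  ],
)

```text
time_s: 6.98
ee_pos: [0.5768, 0.1037, 0.0421]
orientation: [[-0.997, 0.075, -0.0], [0.075, 0.997, -0.0], [0.0, -0.0, -1.0]]
contact_force: [0.4, 0.4, 0.3]
grip_width: 0.001
grip_force: 0.0
```

apply_moves(
  series=[
    [0, 0, -0.001, 0],
    [0, 0, -0.001, 0],
    [0, 0, 0, 0],
  ],
)

```text
time_s: 7.35
ee_pos: [0.5768, 0.1037, 0.0401]
orientation: [[-0.997, 0.075, -0.0], [0.075, 0.997, -0.0], [0.0, -0.0, -1.0]]
contact_force: [0.2, -0.1, -0.4]
grip_width: -0.002
grip_force: 0.0
```

apply_moves(
  series=[
    [0, 0, -0.001, 0],
    [0, 0, -0.001, 0],
    [0, 0, 0, 0],
  ],
)

```text
time_s: 7.72
ee_pos: [0.5768, 0.1037, 0.038]
orientation: [[-0.997, 0.075, -0.0], [0.075, 0.997, -0.0], [0.0, -0.0, -1.0]]
contact_force: [-0.3, 0.1, 0.3]
grip_width: 0.0
grip_force: 0.0
```

apply_moves(
  series=[
    [0, 0, -0.001, 0],
    [0, 0, -0.001, 0],
    [0, 0, 0, 0],
  ],
)

```text
time_s: 8.1
ee_pos: [0.5768, 0.1037, 0.0361]
orientation: [[-0.997, 0.075, -0.0], [0.075, 0.997, -0.0], [0.0, -0.0, -1.0]]
contact_force: [0.2, -0.6, 0.2]
grip_width: -0.0
grip_force: 0.0
```

apply_moves(
  series=[
    [0, 0, -0.001, 0],
    [0, 0, 0, 0],
    [0, 0, 0, 0],
  ],
)

```text
time_s: 8.48
ee_pos: [0.5769, 0.1037, 0.0352]
orientation: [[-0.997, 0.075, -0.0], [0.075, 0.997, 0.0], [0.0, 0.0, -1.0]]
contact_force: [0.1, -0.8, -0.0]
grip_width: 0.002
grip_force: 0.0
```

apply_moves(
  series=[
    [0, 0, -0.001, 0],
    [0, 0, 0, 0],
    [0, 0, 0, 0],
  ],
)

```text
time_s: 8.85
ee_pos: [0.5769, 0.1037, 0.0342]
orientation: [[-0.997, 0.075, 0.0], [0.075, 0.997, 0.0], [-0.0, 0.0, -1.0]]
contact_force: [0.3, -0.0, -0.6]
grip_width: -0.006
grip_force: 0.0
```

```bash
python3 - <<'E'
from bench import manip
import cv2,numpy as np
print(manip.get_obs()["contact_force"])
c=manip.camera("wrist");s=manip.camera("scene")["img"][140:220,230:350]
b=np.zeros((600,800,3),np.uint8);b[:,:400]=cv2.resize(c["img"][160:310,220:420],(400,600),interpolation=cv2.INTER_CUBIC)
b[:400,400:]=cv2.resize(s[:,:80],(400,400),interpolation=cv2.INTER_CUBIC)
cv2.imwrite("pics/w4.png",b[:,:,::-1]);o=manip.get_obs();print(o["ee_pos"],o["contact_force"])
E
```

```text
[ 0.25515723 -0.00531392 -0.56102601]
[0.57691302 0.10372567 0.03424593] [-0.45283736 -0.26400806 -0.14923656]
```

View pics/w4.png

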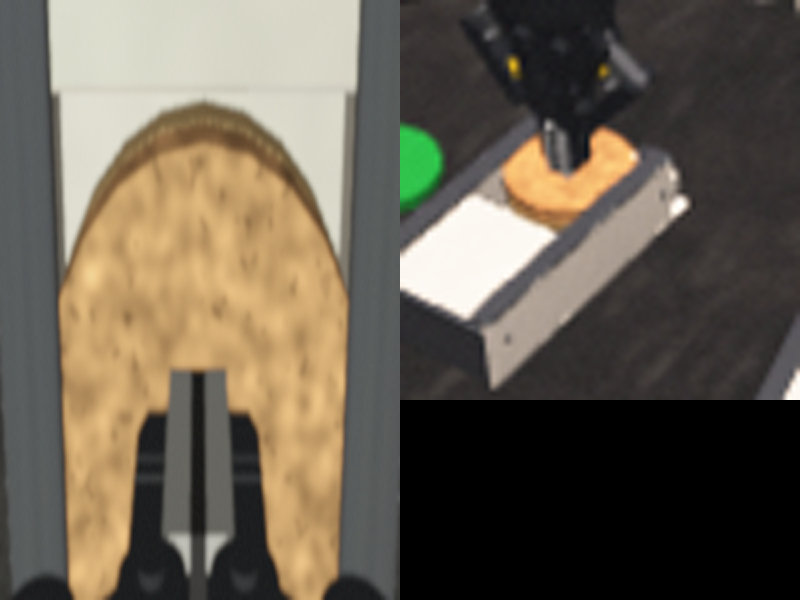

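Wrist and scene pictures (tip edge at scene (263.5,174.5)) put the tips about 20 mm above the TCP, so contact should come at TCP z ≈ 0.030. Continuing.

apply_moves(
  series=[
    [0, 0, -0.001, 0],
    [0, 0, -0.001, 0],
    [0, 0, 0, 0],
  ],
)

```text
time_s: 9.32
ee_pos: [0.5775, 0.1038, 0.0333]
orientation: [[-0.997, 0.075, 0.001], [0.075, 0.997, 0.0], [-0.001, 0.0, -1.0]]
contact_force: [-1.7, -0.4, 6.5]
grip_width: -0.001
grip_force: 2.6
```

apply_moves(
  series=[
    [0, 0, -0.001, 0],
    [0, 0, 0, 0],
    [0, 0, 0, 0],
  ],
)

```text
time_s: 9.7
ee_pos: [0.578, 0.1038, 0.0329]
orientation: [[-0.997, 0.075, 0.002], [0.075, 0.997, 0.0], [-0.002, 0.0, -1.0]]
contact_force: [-2.1, -0.0, 7.7]
grip_width: -0.002
grip_force: 3.7
```

apply_moves(
  series=[
    [0, 0, -0.001, 0],
    [0, 0, 0, 0],
    [0, 0, 0, 0],
  ],
)

```text
time_s: 10.07
ee_pos: [0.5781, 0.1038, 0.032]
orientation: [[-0.997, 0.075, 0.002], [0.075, 0.997, 0.0], [-0.002, 0.0, -1.0]]
contact_force: [-0.9, -0.5, 6.0]
grip_width: 0.002
grip_force: 3.8
```

apply_moves(
  series=[
    [0, 0, -0.001, 0],
    [0, 0, 0, 0],
    [0, 0, 0, 0],
  ],
)

```text
time_s: 10.45
ee_pos: [0.5782, 0.1038, 0.0311]
orientation: [[-0.997, 0.075, 0.003], [0.075, 0.997, 0.0], [-0.003, 0.0, -1.0]]
contact_force: [-1.2, 0.2, 7.1]
grip_width: 0.002
grip_force: 3.9
```

apply_moves(
  series=[
    [0, 0, -0.001, 0],
    [0, 0, 0, 0],
    [0, 0, 0, 0],
  ],
)

```text
time_s: 10.82
ee_pos: [0.5783, 0.1038, 0.0302]
orientation: [[-0.997, 0.075, 0.003], [0.075, 0.997, 0.0], [-0.003, 0.0, -1.0]]
contact_force: [-2.0, -0.5, 7.5]
grip_width: -0.002
grip_force: 4.1
```

Contact came at TCP z ≈ 0.0336. The force jumped to about 6.5 N, then held at about 7 N over 3 mm of travel, so caddy_1 has the strong spring. This also calibrates the tips: 5.7 mm below the upper face is TCP z ≈ 0.028. Now up and over to behind the coaster.

apply_moves(
  series=[
    [0, 0, 0.008, 0],
    [0, 0, 0.025, 0],
    [0.03, -0.0025, 0, 0],
    [0.03, -0.0025, 0, 0],
    [0, 0, 0, 0],
    [0, 0, 0, 0],
  ],
)

```text
time_s: 11.58
ee_pos: [0.6359, 0.0988, 0.0604]
orientation: [[-0.997, 0.075, -0.002], [0.075, 0.997, 0.0], [0.002, -0.0, -1.0]]
contact_force: [0.4, 1.0, -0.2]
grip_width: -0.003
grip_force: 0.0
```

```bash
python3 - <<'E'
from bench import manip
import cv2,numpy as np
c=manip.camera("wrist");o=manip.get_obs();print(o["ee_pos"],o["contact_force"],o["time_s"])
s=manip.camera("scene")["img"][140:220,230:350]
b=np.zeros((400,800,3),np.uint8);b[:,:400]=cv2.resize(c["img"][110:310,220:420],(400,400),interpolation=cv2.INTER_CUBIC)
b[:,400:]=cv2.resize(s[:,:80],(400,400),interpolation=cv2.INTER_CUBIC)
cv2.imwrite("pics/w5.png",b[:,:,::-1])
E
```

```text
[0.63574099 0.09883136 0.06048112] [-0.70983151  0.23836411  1.04932531] 11.625
```

View pics/w5.png

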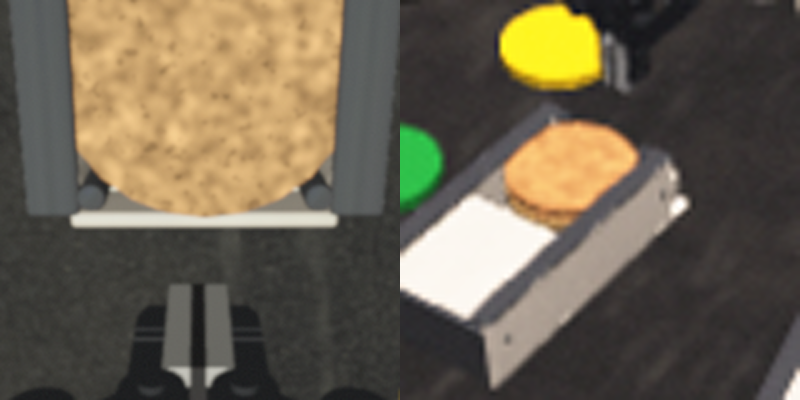

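The tips are centred behind the disc, clear of it, with the posts on both sides. Descending.

apply_moves(
  series=[
    [0.001, 0.0015, -0.01, 0],
    [0, 0, -0.01, 0],
    [0, 0, -0.008, 0],
    [0, 0, -0.004, 0],
    [0, 0, 0, 0],
    [0, 0, 0, 0],
  ],
)

```text
time_s: 12.42
ee_pos: [0.6382, 0.1002, 0.0296]
orientation: [[-0.997, 0.075, 0.001], [0.075, 0.997, 0.0], [-0.001, 0.0, -1.0]]
contact_force: [-0.1, -0.8, 0.5]
grip_width: -0.003
grip_force: 0.0
```

apply_moves(
  series=[
    [0, 0, -0.0015, 0],
    [-0.003, 0.0002, 0, 0],
    [-0.003, 0.0002, 0, 0],
    [-0.003, 0.0002, 0, 0],
    [-0.003, 0.0002, 0, 0],
    [0, 0, 0, 0],
  ],
)

```text
time_s: 13.18
ee_pos: [0.626, 0.101, 0.0281]
orientation: [[-0.997, 0.075, 0.001], [0.075, 0.997, -0.0], [-0.001, 0.0, -1.0]]
contact_force: [2.3, -0.3, -0.8]
grip_width: -0.001
grip_force: 1.3
```

Contact with the rear edge is at TCP x ≈ 0.626. Push to about 0.540, watching the force and height.

apply_moves(
  series=[
    [-0.003, 0.0002, 0, 0],
    [-0.003, 0.0002, 0, 0],
    [-0.003, 0.0002, 0, 0],
    [0, 0, 0, 0],
  ],
)

```text
time_s: 13.68
ee_pos: [0.6165, 0.1017, 0.0278]
orientation: [[-0.997, 0.075, -0.0], [0.075, 0.997, 0.0], [0.0, 0.0, -1.0]]
contact_force: [1.9, -0.3, 1.9]
grip_width: -0.001
grip_force: 1.0
```

apply_moves(
  series=[
    [-0.003, 0.0002, 0, 0],
    [-0.003, 0.0003, 0, 0],
    [-0.003, 0.0002, 0, 0],
    [-0.003, 0.0002, 0, 0],
    [-0.003, 0.0002, 0, 0],
  ],
)

```text
time_s: 14.3
ee_pos: [0.6017, 0.1028, 0.0278]
orientation: [[-0.997, 0.075, 0.0], [0.075, 0.997, 0.0], [-0.0, 0.0, -1.0]]
contact_force: [3.0, 0.3, 0.9]
grip_width: 0.001
grip_force: 1.5
```

```bash
cat > m.py <<'E'
from bench import manip
from h import *
for n,boxes in(("top",((215,125,280,220),(300,125,365,220))),("scene",((215,150,300,215),(295,175,360,245)))):
    c=manip.camera(n);hs=cv2.cvtColor(c["img"],cv2.COLOR_RGB2HSV)
    for i,((u0,v0,u1,v1),C,a) in enumerate(zip(boxes,((.578,.104),(.588,-.117)),(-4.3,9.75))):
        r=np.zeros(hs.shape[:2],bool);r[v0:v1,u0:u1]=1
        m=r&(hs[...,0]<22)&(hs[...,1]>80)&(hs[...,2]>90)
        if m.sum()<50: print(n,i+1,m.sum());continue
        m=big(m);v,u=np.nonzero(m);p=ray(c,np.c_[u,v],.05)[:,:2];A=np.radians(a)
        q=(p-C)@np.array([np.cos(A),np.sin(A)])*1000;print(n,i+1,m.sum(),"mean",q.mean().round(1),"extent",np.percentile(q,[.5,99.5]).round(1))
o=manip.get_obs();print(o["time_s"],o["ee_pos"].round(4) if hasattr(o["ee_pos"],"round") else o["ee_pos"],o["contact_force"])
E
python3 m.py
```

```text
top 1 3130 mean -29.7 extent [-155.    92.7]
top 2 659 mean -0.1 extent [-37.4  37.1]
scene 1 419 mean -25.8 extent [-71.   27.1]
scene 2 506 mean -3.9 extent [-48.8  43.6]
14.4 [0.6014 0.1028 0.0276] [0.49174087 0.01274986 1.27354424]
```

It moves with the tips (front edge about 23 mm ahead; caddy_2 unchanged). Continuing.

apply_moves(
  series=[
    [-0.003, 0.0002, 0, 0],
    [-0.003, 0.0003, 0, 0],
    [-0.003, 0.0002, 0, 0],
    [-0.003, 0.0002, 0, 0],
    [-0.003, 0.0002, 0, 0],
    [-0.003, 0.0002, 0, 0],
  ],
)

```text
time_s: 15.15
ee_pos: [0.5837, 0.1041, 0.0277]
orientation: [[-0.997, 0.075, 0.0], [0.075, 0.997, 0.0], [-0.0, 0.0, -1.0]]
contact_force: [3.0, -0.5, 1.0]
grip_width: -0.002
grip_force: 1.5
```

apply_moves(
  series=[
    [-0.003, 0.0002, 0, 0],
    [-0.003, 0.0003, 0, 0],
    [-0.003, 0.0002, 0, 0],
    [-0.003, 0.0002, 0, 0],
    [-0.003, 0.0002, 0, 0],
    [-0.003, 0.0002, 0, 0],
  ],
)

```text
time_s: 15.9
ee_pos: [0.5659, 0.1053, 0.0278]
orientation: [[-0.997, 0.075, 0.0], [0.075, 0.997, -0.0], [-0.0, 0.0, -1.0]]
contact_force: [3.3, -0.2, 2.0]
grip_width: 0.004
grip_force: 1.7
```

apply_moves(
  series=[
    [-0.003, 0.0002, 0, 0],
    [-0.003, 0.0003, 0, 0],
    [-0.003, 0.0002, 0, 0],
    [-0.003, 0.0002, 0, 0],
    [-0.003, 0.0002, 0, 0],
    [-0.003, 0.0002, 0, 0],
  ],
)

```text
time_s: 16.65
ee_pos: [0.5481, 0.1067, 0.0283]
orientation: [[-0.997, 0.075, 0.001], [0.075, 0.997, 0.0], [-0.001, 0.0, -1.0]]
contact_force: [2.0, -1.6, 5.8]
grip_width: -0.001
grip_force: 2.8
```

```bash
python3 m.py; python3 - <<'E'
from bench import manip
import cv2,numpy as np
c=manip.camera("wrist")
s=manip.camera("scene")["img"][140:220,210:290]
b=np.zeros((400,800,3),np.uint8);b[:,:400]=cv2.resize(c["img"][60:310,195:445],(400,400),interpolation=cv2.INTER_CUBIC)
b[:,400:]=cv2.resize(s,(400,400),interpolation=cv2.INTER_CUBIC)
cv2.imwrite("pics/w6.png",b[:,:,::-1])
E
```

```text
top 1 2416 mean -50.1 extent [-155.5   49.8]
top 2 658 mean -0.1 extent [-37.4  36.8]
scene 1 514 mean -71.6 extent [-128.1   35.9]
scene 2 506 mean -3.9 extent [-48.8  43.6]
16.75 [0.548  0.1067 0.0285] [ 1.05474662 -1.28984506  6.45073409]
```

View pics/w6.png

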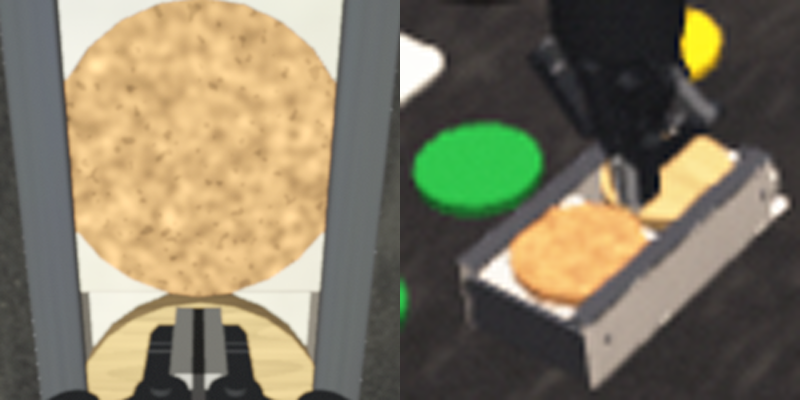

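The cork disc is nearly out on the ledge. The pale next coaster sits low behind the ledge edge and pushes up on the tips (~6 N). Another 8 mm to go.

apply_moves(
  series=[
    [-0.003, 0.0002, 0, 0],
    [-0.003, 0.0002, 0, 0],
    [-0.0022, 0.0002, 0, 0],
    [0, 0, 0, 0],
  ],
)

```text
time_s: 17.35
ee_pos: [0.5405, 0.1074, 0.029]
orientation: [[-0.997, 0.075, 0.002], [0.075, 0.997, 0.0], [-0.002, 0.0, -1.0]]
contact_force: [1.9, 1.0, 5.5]
grip_width: -0.005
grip_force: 2.9
```

```bash
cat > m2.py <<'E'
from bench import manip
from h import *
c=manip.camera("top");hs=cv2.cvtColor(c["img"],cv2.COLOR_RGB2HSV).astype(int)
A=np.radians(-4.3);X=np.array([np.cos(A),np.sin(A)])
vv,uu=np.mgrid[125:225,210:285];P=ray(c,np.c_[uu.ravel(),vv.ravel()],.049)[:,:2]-[.578,.104]
x=(P@X*1000).reshape(uu.shape);y=(P@np.array([-X[1],X[0]])*1000).reshape(uu.shape)
h=hs[125:225,210:285]
k=(abs(y)<4)
for lo in range(-135,60,5):
    s=k&(x>=lo)&(x<lo+5); print(lo,h[s].mean(0).round().astype(int).tolist(),end="; ")
o=manip.get_obs();print(o["time_s"],o["ee_pos"],o["contact_force"])
E
python3 m2.py
```

```text
-135 [5, 122, 130]; -130 [4, 123, 131]; -125 [5, 124, 129]; -120 [4, 123, 127]; -115 [7, 122, 131]; -110 [8, 118, 143]; -105 [4, 124, 130]; -100 [4, 125, 130]; -95 [4, 124, 131]; -90 [4, 125, 130]; -85 [4, 125, 130]; -80 [4, 125, 130]; -75 [4, 124, 131]; -70 [4, 124, 132]; -65 [4, 125, 132]; -60 [5, 124, 132]; -55 [5, 124, 131]; -50 [5, 125, 131]; -45 [4, 124, 131]; -40 [4, 124, 131]; -35 [4, 123, 131]; -30 [4, 123, 132]; -25 [4, 124, 131]; -20 [4, 123, 131]; -15 [5, 125, 132]; -10 [5, 124, 131]; -5 [4, 123, 132]; 0 [5, 125, 131]; 5 [4, 124, 132]; 10 [5, 125, 132]; 15 [5, 125, 132]; 20 [5, 123, 130]; 25 [5, 122, 125]; 30 [5, 122, 119]; 35 [5, 123, 112]; 40 [5, 130, 99]; 45 [14, 56, 151]; 50 [13, 24, 102]; 55 [9, 20, 75]; 17.4 [0.54048276 0.10734105 0.02895744] [2.38092065 0.12844099 6.05233854]
```

About 86 mm moved (81–92 required). Lift straight up, then check.

apply_moves(
  series=[
    [0, 0, 0.002, 0],
    [0, 0, 0.003, 0],
    [0, 0, 0.005, 0],
    [0, 0, 0.02, 0],
    [0, 0, 0.04, 0],
    [0.03, 0, 0.05, 0],
    [0.05, 0, 0.03, 0],
    [0.05, 0, 0, 0],
  ],
)

```text
time_s: 18.4
ee_pos: [0.6729, 0.1075, 0.1838]
orientation: [[-0.997, 0.075, 0.008], [0.075, 0.997, 0.0], [-0.008, 0.001, -1.0]]
contact_force: [-0.1, -0.3, 0.2]
grip_width: 0.004
grip_force: 0.0
```

apply_moves(
  series=[
    [0, 0.06, 0, 0],
    [0, 0.06, 0, 0],
    [0, 0.06, 0, 0],
    [0, 0.05, 0, 0],
    [0, 0, 0, 0],
    [0, 0, 0, 0],
  ],
)

```text
time_s: 19.15
ee_pos: [0.6694, 0.3369, 0.178]
orientation: [[-0.997, 0.075, -0.0], [0.075, 0.997, -0.001], [0.0, -0.001, -1.0]]
contact_force: [0.2, -0.3, 0.3]
grip_width: 0.0
grip_force: 0.0
```

```bash
python3 m2.py; python3 m.py|grep -v "e 1"; python3 - <<'E'
from bench import manip
import cv2,numpy as np
s=manip.camera("scene")["img"][140:245,210:365];t=manip.camera("top")["img"][130:250,215:365]
b=np.zeros((600,800,3),np.uint8);b[:300,:440]=cv2.resize(s,(440,300),interpolation=cv2.INTER_CUBIC)
b[:600,440:]=cv2.resize(t[:,:75],(360,600),interpolation=cv2.INTER_CUBIC)
b[300:,:440]=cv2.resize(manip.camera("scene")["img"][150:220,210:300],(440,300),interpolation=cv2.INTER_CUBIC)
cv2.imwrite("pics/f.png",b[:,:,::-1])
E
```

```text
-135 [60, 31, 159]; -130 [16, 91, 211]; -125 [16, 93, 215]; -120 [17, 93, 218]; -115 [17, 93, 218]; -110 [16, 93, 216]; -105 [16, 91, 223]; -100 [16, 92, 219]; -95 [16, 94, 213]; -90 [16, 95, 207]; -85 [17, 93, 215]; -80 [16, 94, 213]; -75 [16, 95, 205]; -70 [16, 94, 209]; -65 [16, 95, 209]; -60 [16, 95, 210]; -55 [16, 73, 212]; -50 [25, 8, 227]; -45 [20, 33, 213]; -40 [20, 72, 220]; -35 [20, 70, 219]; -30 [20, 70, 220]; -25 [20, 70, 220]; -20 [20, 71, 217]; -15 [20, 71, 220]; -10 [20, 72, 215]; -5 [20, 73, 210]; 0 [20, 72, 212]; 5 [20, 72, 216]; 10 [20, 71, 220]; 15 [20, 71, 220]; 20 [20, 72, 217]; 25 [20, 72, 218]; 30 [20, 74, 218]; 35 [23, 16, 233]; 40 [21, 10, 199]; 45 [18, 7, 220]; 50 [15, 25, 112]; 55 [17, 24, 86]; 19.2 [0.66962073 0.33627251 0.1779966 ] [ 0.99920972  0.46366222 -0.05632995]
top 1 653 mean -90.7 extent [-127.2  -53.5]
top 2 652 mean -0.1 extent [-37.1  35.7]
scene 2 506 mean -3.9 extent [-48.8  43.6]
19.3 [0.6699 0.3358 0.178 ] [-0.35221924 -0.61421134 -0.51698007]
```

View pics/f.png

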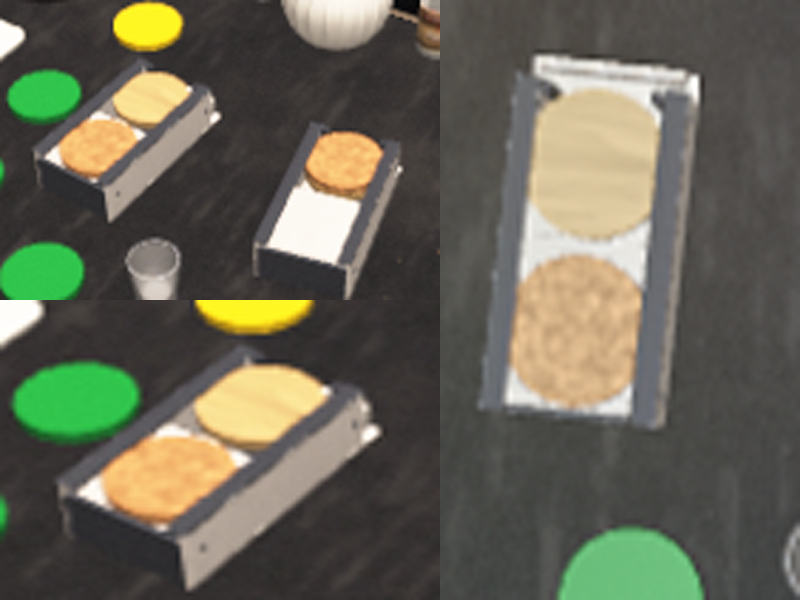

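```bash
python3 - <<'E'
from bench import manip
from h import *
A=np.radians(-4.3);X=np.array([np.cos(A),np.sin(A)]);C=np.array([.578,.104])
for n,(u0,v0,u1,v1) in(("top",(228,135,272,190)),("scene",(235,155,290,200))):
    c=manip.camera(n);hs=cv2.cvtColor(c["img"],cv2.COLOR_RGB2HSV);r=np.zeros(hs.shape[:2],bool);r[v0:v1,u0:u1]=1
    m=big(r&(abs(hs[...,0].astype(int)-20)<3)&(hs[...,1]>50)&(hs[...,1]<86)&(hs[...,2]>170));v,u=np.nonzero(m)
    for z in(.04,.045,.05):
        p=ray(c,np.c_[u,v],z)[:,:2]-C;q=p@X*1000;w=p@np.array([-X[1],X[0]])*1000
        print(n,z,m.sum(),q.mean().round(1),np.percentile(q,[.5,99.5]).round(1),"y",w.mean().round(1),np.percentile(w,[.5,99.5]).round(1))
print(manip.get_obs()["time_s"])
E
```

```text
top 0.04 661 -2.4 [-40.3  35.1] y 1.9 [-31.2  35.2]
top 0.045 661 -2.9 [-40.6  34.5] y 1.1 [-31.9  34.3]
top 0.05 661 -3.3 [-40.9  33.8] y 0.3 [-32.5  33.4]
scene 0.04 2 -43.2 [-44.  -42.3] y 16.0 [14.8 17.3]
scene 0.045 2 -47.4 [-48.2 -46.6] y 12.1 [10.9 13.3]
scene 0.05 2 -51.7 [-52.5 -50.9] y 8.1 [6.9 9.3]
19.55
```

```bash
python3 - <<'E'
from bench import manip
from h import *
A=np.radians(-4.3);X=np.array([np.cos(A),np.sin(A)]);Y=np.array([-X[1],X[0]]);C=np.array([.578,.104])
c=manip.camera("scene");hs=cv2.cvtColor(c["img"],cv2.COLOR_RGB2HSV)
print([hs[v,u].tolist() for u,v in((262,174),(268,170),(245,188),(258,177))])
# profile along caddy midline: image points at z=.05 for x
for x in range(-60,60,3):
    p=C+X*x/1000; uv=cv2.projectPoints(np.array([[*p,.05]]),c["rvec"],c["tvec"],c["mtx"],None)[0].ravel()
    px=cv2.getRectSubPix(c["img"],(1,1),tuple(map(float,uv)))[0,0]; print(x,px.tolist(),end="; ")
E
```

```text
[[22, 109, 248], [23, 105, 250], [16, 142, 243], [23, 104, 251]]
-60 [245, 186, 113]; -57 [247, 189, 114]; -54 [247, 197, 129]; -51 [247, 218, 173]; -48 [218, 187, 148]; -45 [177, 143, 102]; -42 [195, 153, 96]; -39 [233, 194, 123]; -36 [249, 222, 145]; -33 [250, 226, 149]; -30 [250, 225, 149]; -27 [250, 226, 148]; -24 [250, 227, 148]; -21 [251, 228, 149]; -18 [251, 226, 148]; -15 [250, 223, 146]; -12 [250, 223, 145]; -9 [249, 223, 145]; -6 [248, 220, 144]; -3 [247, 217, 140]; 0 [246, 215, 138]; 3 [246, 215, 139]; 6 [247, 217, 141]; 9 [248, 220, 144]; 12 [250, 224, 146]; 15 [250, 227, 149]; 18 [250, 227, 150]; 21 [250, 226, 147]; 24 [249, 224, 145]; 27 [249, 225, 145]; 30 [249, 224, 144]; 33 [248, 223, 144]; 36 [241, 208, 134]; 39 [184, 150, 100]; 42 [93, 78, 61]; 45 [57, 51, 48]; 48 [49, 44, 45]; 51 [51, 46, 47]; 54 [52, 48, 48]; 57 [51, 47, 47];
```

The two views agree only if the pale coaster's top is at 50 mm, so it is raised, about 2–3 mm forward of centre. The cork one is at −90.7 mm on the ledge, and caddy_2, the glass and the mug are unchanged.

```bash
python3 -c "
from bench import manip
print(manip.job_done())"
```

```text
the job is handed in; nothing more can be done
None
```

I handed the job in at about 20 s: caddy_1 had the strong spring (about 7 N before it gave; caddy_2 was never pressed), its cork coaster lies on its ledge about 91 mm out, the next coaster has sprung up under the lips about 3 mm forward of centre, and caddy_2 and the glass looked unchanged in the last pictures (the mug was not re-imaged, but the arm stayed far from it).

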